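# Find the proud cover with a straightedge

## Robot

A 6-joint arm with a two-finger parallel gripper is mounted at the origin on a cart in front of the work surface, level with it; the furniture and walls round the work are solid. World frame = base frame: x ahead of the robot, y to its left, z up, the work surface at z = 0. Lengths are in mm, angles in rad, forces in N, time in s.
With the tool pointing down it reaches from about 275 to 825 mm from the base axis. Payload 5.2 kg.
Tool frame: the origin (TCP) lies at the very end of the fingers, on their centre line; the grasp point (between the pads) lies 19 mm behind it; z points along the fingers, y is the direction in which the jaws open and shut (so a half turn about z gives the same grasp; the last joint's range is limited). The gripper opens to 93 mm and grips with 3 to 60 N. Pads are 15 mm wide; open, the fingers measure 128 mm over their backs; the gripper's body (75 mm by 188 mm) begins 65 mm behind the grasp point.
Start: joints at [-1.461, 0.259, 1.535, -0, 1.348, -0.203], TCP at [169.269, -523.31, 218.653] pointing down, gripper open.
Joint ranges: [-3.14, 3.14], [-0.91, 2.08], [0.19, 2.58], [-1.22, 4.36], [0.22, 2.71], [-3.12, 3.12]. Speed limits (rad/s): [2.57, 2.57, 3.14, 3.14, 3.14, 3.14].

## Interface

Orientations are given as [roll, pitch, yaw] about the fixed x, y, z axes, in that order (R = Rz(yaw) Ry(pitch) Rx(roll)).
In Python, from bench import robot gives the robot as it stands. The module is installed in compiled form; this text tells all that it offers. Calls block until the motion is done:
- robot.move_ptp(position, orientation): joint-space move of the TCP to a pose.
- robot.move_linear(position, ori=None, speed=150, f_stop=None): straight line of the TCP; ori=None keeps the orientation; speed is the mean speed in mm/s. With f_stop (N) it stops when the force on the tool has changed by that much, and returns True; else False.
- robot.move_j(angles): joint-space move.
- robot.move_gripper(opening): opening from 0.0 (shut) to 1.0 (fully open); the grip force is fixed at half the most; returns when the fingers have stopped.
- robot.sleep(seconds).
- robot.inverse_kinematics(position, orientation): joint angles nearest the present ones, or None.
- robot.get_image(name): name is "scene" or "top"; returns a dict with "img" (480x640x3 uint8, blue, green, red), "fovy" (degrees; the focal length in pixels is half the picture's height over the tangent of half this angle, whatever the lens; pixels are square), "cx", "cy" (the principal point, pixels), "k1" (the pictures are not rectified: a ray, as slopes to the right and down, at radius r is drawn at 1 + k1 r^2 times it, then the intrinsics apply), "eye" and "orientation" of the camera in the world. Camera axes: x right, y down, z forward; pixel columns grow to the right and rows downward; lengths in mm; the calibration is good to about 2 mm. A picture is of the moment at which its call begins. There is no depth.
A pose or a line that the arm cannot do raises robot.MotionError and nothing moves.
- robot.hand_in(): hands the job in, once; it reports no verdict.
Readings, each from a call of its own:
- robot.current_t(): time.
- robot.current_qpos(): joint angles.
- robot.current_joint_vel(): joint speeds.
- robot.current_joint_efforts(): joint torques, N m.
- robot.current_tcp_pos(): TCP position.
- robot.current_eef_rot(): TCP orientation.
- robot.current_contact_force(): force on the tool from outside, world axes, zero at the start.
- robot.current_ft_torque(): the same for the moment, N m.
- robot.current_gripper_width(): opening from 0.0 (shut) to 1.0 (fully open).
Only numpy, scipy, OpenCV 4.12 (cv2) and the standard library are available. Lean on these libraries where they do the work, as an engineer would, in place of code of your own. Each camera call takes 0.05 s, during which the arm holds its last target.

## Task

One of the two steel covers has a centre boss that stands slightly proud of its end pads: find out which with the straightedge. Lay it by its grip lengthwise across the middle of a cover, let go, and with the closed fingers press gently (about 5 to 15 N, at no moment over 35 N) straight down first on its end nearer you and then on its far end, above the end pads, keeping up each press for a second, to feel whether it rocks; if it lies steady, go on to the other cover. When you have rocked it both ways on the proud cover, leave it lying there, centred lengthwise on the boss, and do not shift the tools and the wood chip that lie about.

Things in the scene. Friction and masses are not known exactly. Their poses are not given: they have to be found in the camera images.
- straightedge_grip (a point): Centre of the wooden grip of a loose steel straightedge that starts on the bench between the covers; 24 mm above its flat underside. The grip is 56 mm long (x), 18 mm wide (y), 24 mm high and stands on the middle of the steel bar; whole height 36 mm. Take it by the grip from above, fingers closing along y. z up; both ends are alike.
- straightedge_base (a point): Middle of the flat underside of the straightedge, same axes. Let go centred on the proud boss it balances level there; 1 to 2.5 N on one end tips that end down about 2 mm until the bar meets the end pad, the other tip standing about 6 mm up; it falls back when released. On the other cover it lies on both end pads and a pressed end does not give.
- straightedge: The whole straightedge, origin at the middle of its underside. Steel bar 200 mm long (x), 30 mm wide (y), 12 mm thick, with the grip on top; 0.42 to 0.78 kg, balanced at its middle. Its ends are pressed on top of the bar, 70 mm from the middle, which is right above the end pads once it lies on a cover.
- cover_left_face (a point): Left-hand one of two fixed steel covers: point at the middle of its length and width, level with the tops of its two end pads, 22 mm above the bench. x along its length (-x end nearer the robot), z up. The end pads are 30 mm long (x), 76 mm wide, centred 70 mm either side of the middle along x.
- cover_right_face (a point): Right-hand one of two fixed steel covers: point at the middle of its length and width, level with the tops of its two end pads, 22 mm above the bench. x along its length (-x end nearer the robot), z up. The end pads are 30 mm long (x), 76 mm wide, centred 70 mm either side of the middle along x.
- cover_left: The same left-hand cover, 176 mm long (x), 84 mm wide (y); origin at the middle of its underside on the bench. Between the end pads is a web 14 mm high with a round centre boss, 32 mm diameter. On one cover the boss stands 2.2 to 3 mm proud of the end pads, on the other about 1.5 mm below them; which is which is not known beforehand.
- cover_right: The same right-hand cover, 176 mm long (x), 84 mm wide (y); origin at the middle of its underside on the bench. Between the end pads is a web 14 mm high with a round centre boss, 32 mm diameter. On one cover the boss stands 2.2 to 3 mm proud of the end pads, on the other about 1.5 mm below them; which is which is not known beforehand.
- chisel: A wood chisel, 215 mm long, lying behind the right-hand cover; a bystander. Origin at the middle of its underside.
- spanner: A combination spanner, 159 mm long, lying to the right of the right-hand cover; a bystander. Origin at the middle of its underside.
- offcut: A dark chip of wood, 20 x 42 x 12 mm, lying on the robot's side of the straightedge; a bystander. Origin at the middle of its underside.

How it is judged (in metres and radians):
On the way, in this order (a step that is already met when the one before it is completed fails the run):
1. on the proud cover, the nearer end of the straightedge is pressed down with 2 to 20 N so that it rocks onto that end pad (((horizontal distance between straightedge_base and cover_left_face below 0.016 m and angle between the x axis of straightedge and the x axis of cover_left, either way round below 0.12 rad and contact force between the fingers and straightedge between 2 and 20 N and x of the grasp point in the frame of cover_left between -0.1 and -0.045 m and y of the grasp point in the frame of cover_left between -0.03 and 0.03 m and angle between straightedge's own z axis and vertical between 0.02 and 0.07 rad and contact force between straightedge and cover_left above 1 N) or (horizontal distance between straightedge_base and cover_right_face below 0.016 m and angle between the x axis of straightedge and the x axis of cover_right, either way round below 0.12 rad and contact force between the fingers and straightedge between 2 and 20 N and x of the grasp point in the frame of cover_right between -0.1 and -0.045 m and y of the grasp point in the frame of cover_right between -0.03 and 0.03 m and angle between straightedge's own z axis and vertical between 0.02 and 0.07 rad and contact force between straightedge and cover_right above 1 N))), for 0.3 s.
2. then its far end is pressed down with 2 to 20 N so that it rocks the other way (((horizontal distance between straightedge_base and cover_left_face below 0.016 m and angle between the x axis of straightedge and the x axis of cover_left, either way round below 0.12 rad and contact force between the fingers and straightedge between 2 and 20 N and x of the grasp point in the frame of cover_left between 0.045 and 0.1 m and y of the grasp point in the frame of cover_left between -0.03 and 0.03 m and angle between straightedge's own z axis and vertical between 0.02 and 0.07 rad and contact force between straightedge and cover_left above 1 N) or (horizontal distance between straightedge_base and cover_right_face below 0.016 m and angle between the x axis of straightedge and the x axis of cover_right, either way round below 0.12 rad and contact force between the fingers and straightedge between 2 and 20 N and x of the grasp point in the frame of cover_right between 0.045 and 0.1 m and y of the grasp point in the frame of cover_right between -0.03 and 0.03 m and angle between straightedge's own z axis and vertical between 0.02 and 0.07 rad and contact force between straightedge and cover_right above 1 N))), for 0.3 s.
At the end, for the whole second after the job is handed in: The straightedge lies on the boss, at rest or nearly so, of the proud cover (its underside's middle at least 1.3 mm above the end pads), its middle within 16 mm of the cover's middle and lengthwise along it within 0.12 rad (((horizontal distance between straightedge_base and cover_left_face below 0.016 m and angle between the x axis of straightedge and the x axis of cover_left, either way round below 0.12 rad and z of straightedge_base in the frame of cover_left between 0.0233 and 0.0285 m and angle between straightedge's own z axis and vertical below 0.07 rad) or (horizontal distance between straightedge_base and cover_right_face below 0.016 m and angle between the x axis of straightedge and the x axis of cover_right, either way round below 0.12 rad and z of straightedge_base in the frame of cover_right between 0.0233 and 0.0285 m and angle between straightedge's own z axis and vertical below 0.07 rad)) and linear speed of straightedge below 0.05 m/s and angular speed of straightedge below 0.4 rad/s); the robot touches nothing.
It fails at once if an end of the straightedge is pressed with more than 35 N (contact force between the fingers and straightedge above 35 N and horizontal distance between the grasp point and straightedge_grip above 0.045 m).
It fails at once if the chisel, the spanner or the wood chip is shifted by more than 30 mm (distance of any of chisel, spanner, offcut from where it was at the start of the episode above 0.03 m).
It also fails if it takes over 72 s, if anything falls off the work surface, if the arm or the gripper's body presses on something with over 40 N, if the wrist force passes 120 N, or if a joint passes its speed limit or range.

## Working session

There is one attempt and no reset: what is moved stays moved. The work goes in short steps, each a Python script; the robot and the scene stay as the last script left them, time stands still between calls to the robot, and variables do not carry over. Pictures are saved under pics/ and viewed, and the job is handed in when it is done.

```bash
mkdir -p pics; ls
python3 - <<'E'
from bench import robot
import cv2
for n in ["scene","top"]:
    d=robot.get_image(n); cv2.imwrite(f"pics/{n}0.png",d["img"]); print(n,{k:v for k,v in d.items() if k!="img"})
print(robot.current_t(),robot.current_contact_force(),robot.current_eef_rot(),robot.current_gripper_width())
E
```

```text
pics
scene {'fovy': 48.2151099923477, 'cx': 326.7744202031608, 'cy': 240.82142389447682, 'k1': -0.11139988285423832, 'eye': array([-104.75039957, -745.69171061,  435.38523278]), 'orientation': array([-1.96365755,  0.02615316, -0.79241852])}
top {'fovy': 57.738461512292865, 'cx': 325.8871281664011, 'cy': 240.64922502934309, 'k1': -0.09412056113660473, 'eye': array([ 452.51588532, -108.01781102,  963.82683329]), 'orientation': array([-2.99942029,  0.00941099, -1.57350988])}
0.1 [-0.89147021  0.30288379  1.59464497] [-3.13998984e+00 -3.36147385e-04  3.12795956e-01] 0.9978142754699142
```

View pics/top0.png

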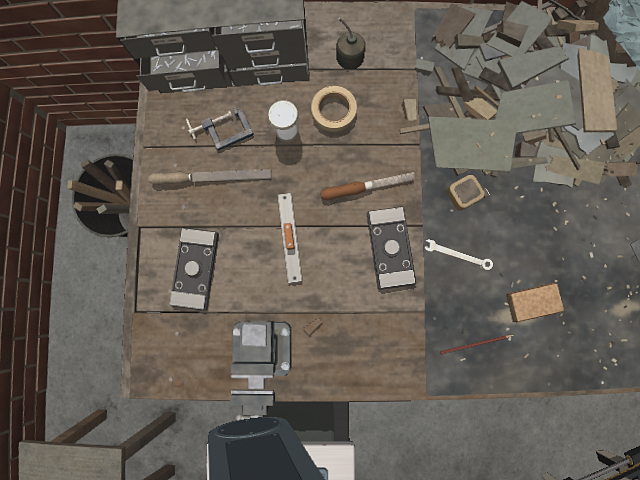

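View pics/scene0.png

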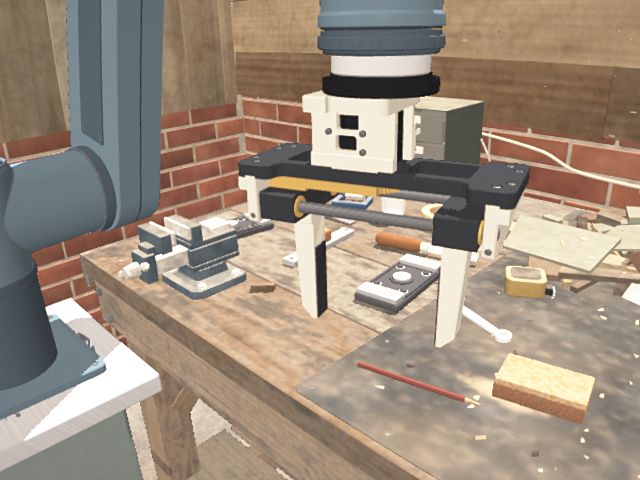

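The top view shows +x up and +y left. The left cover is at about (193,269), the right cover at (392,248) and the straightedge at (289,238), with its grip at (289,235). The chip is at (313,326) and the vise at (260,350). Next I'll measure these.

```bash
cat > h.py <<'E'
from bench import robot
import numpy as np, cv2
from scipy.spatial.transform import Rotation as R
def cam(d):
    f=240/np.tan(np.radians(d["fovy"])/2)
    K=np.array([[f,0,d["cx"]],[0,f,d["cy"]],[0,0,1]])
    return K,np.array([d["k1"],0,0,0,0]),R.from_euler("xyz",d["orientation"]).as_matrix(),np.array(d["eye"])
def pix2w(d,pts,z):
    K,D,Rm,e=cam(d)
    p=cv2.undistortPoints(np.array(pts,float).reshape(-1,1,2),K,D).reshape(-1,2)
    r=np.c_[p,np.ones(len(p))]@Rm.T
    return e+r*((z-e[2])/r[:,2])[:,None]
def w2pix(d,P):
    K,D,Rm,e=cam(d)
    c=(np.array(P,float).reshape(-1,3)-e)@Rm
    return cv2.projectPoints(c,np.zeros(3),np.zeros(3),K,D)[0].reshape(-1,2)
def comps(mask,x0,y0,x1,y1,amin):
    m=np.zeros_like(mask); m[y0:y1,x0:x1]=mask[y0:y1,x0:x1]
    cs,_=cv2.findContours(m,cv2.RETR_EXTERNAL,cv2.CHAIN_APPROX_NONE)
    return [c for c in cs if cv2.contourArea(c)>=amin]
E
python3 - <<'E'
from h import *
d=robot.get_image("top"); im=d["img"]; hsv=cv2.cvtColor(im,cv2.COLOR_BGR2HSV)
light=((hsv[...,1]<45)&(hsv[...,2]>130)).astype(np.uint8)*255
for n,b in [("L",(165,222,222,315)),("R",(362,200,420,295)),("S",(270,185,308,292))]:
    for c in comps(light,*b,30):
        r=cv2.minAreaRect(c); z=12 if n=="S" else 22
        M=cv2.moments(c); ctr=(M["m10"]/M["m00"],M["m01"]/M["m00"])
        w=pix2w(d,[ctr,r[0]],z).round(1)
        bx=pix2w(d,cv2.boxPoints(r),z)[:,:2]
        print(n,cv2.contourArea(c),np.round(r[0],1),np.round(r[1],1),round(r[2],1),w[:,:2].tolist(), "sides",np.linalg.norm(bx[0]-bx[1]).round(1),np.linalg.norm(bx[1]-bx[2]).round(1))
wood=((hsv[...,0]<20)&(hsv[...,1]>110)&(hsv[...,2]>110)).astype(np.uint8)*255
for c in comps(wood,280,215,300,255,20):
    r=cv2.minAreaRect(c); print("grip",r,pix2w(d,[r[0]],36))
v=cv2.resize(im[180:320,160:430],None,fx=2.9,fy=2.9,interpolation=cv2.INTER_CUBIC); cv2.imwrite("pics/crop.png",v)
E
```

```text
L 440.5 [185.4 299.2] [37.3 14.8] 9.5 [[459.5, 203.9], [459.8, 206.6]] sides 32.0 83.6
L 140.0 [191.5 267.5] [13. 13.] 90.0 [[528.7, 195.6], [529.1, 195.5]] sides 29.2 28.6
L 394.0 [196.8 236.3] [33.2 13.3] 7.1 [[598.1, 186.2], [598.3, 186.1]] sides 29.7 75.7
R 426.5 [396.5 278.3] [13.6 34.8] 82.2 [[504.4, -252.0], [504.4, -252.0]] sides 75.9 29.3
R 37.5 [382.5 266.5] [7. 7.] 90.0 [[530.3, -221.6], [530.2, -222.2]] sides 15.2 15.2
R 142.5 [391.5 246.5] [13. 13.] 90.0 [[573.9, -242.8], [573.9, -242.7]] sides 28.5 28.6
R 36.0 [400.  227.5] [7. 6.] 90.0 [[616.1, -262.4], [615.9, -262.5]] sides 13.3 15.6
R 396.5 [386.5 215.3] [13. 34.] 82.2 [[643.4, -233.2], [643.4, -233.3]] sides 75.6 29.2
S 1156.5 [289.3 237.3] [88.8 14.3] 83.1 [[595.9, -18.4], [596.5, -18.3]] sides 32.1 199.5
grip ((288.16156005859375, 235.29234313964844), (24.1867733001709, 7.194014072418213), 82.87498474121094) [[597.37405989 -18.17361129  36.        ]]
```

View pics/crop.png

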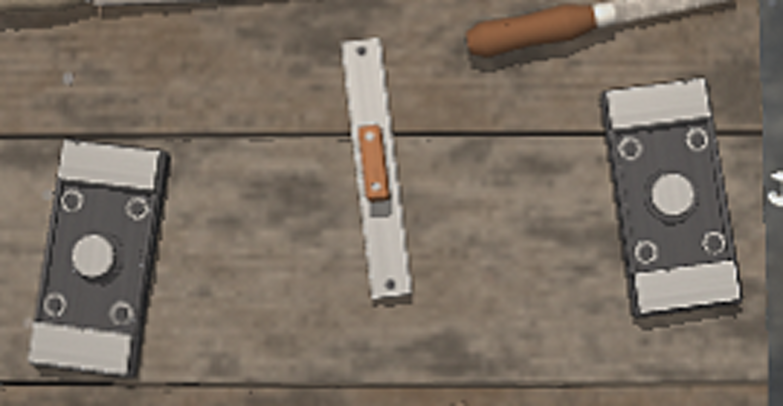

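Positions look consistent: both pad spacings come out at about 140 mm. Now I'll grasp.

```bash
cat >> h.py <<'E'
P=np.pi
L=dict(c=np.array([528.8,195.2]),a=-0.131)
Rr=dict(c=np.array([573.9,-242.6]),a=0.1344)
S=dict(c=np.array([596.7,-18.3]),a=0.120)
def ori(a): return [P,0,a]
def stat(m=""):
    print(m,"t%.2f"%robot.current_t(),"tcp",np.round(robot.current_tcp_pos(),2),"F",np.round(robot.current_contact_force(),2),"M",np.round(robot.current_ft_torque(),2),"w%.3f"%robot.current_gripper_width(),flush=True)
E
python3 - <<'E'
from h import *
x,y=S["c"]
print(robot.inverse_kinematics([x,y,15],ori(S["a"])))
for C in (L,Rr): print(robot.inverse_kinematics([*C["c"],40],ori(C["a"])))
robot.move_ptp([x,y,90],ori(S["a"])); stat("above")
robot.move_linear([x,y,15.5],speed=80); stat("down")
d=robot.get_image("top"); cv2.imwrite("pics/t1.png",d["img"])
d=robot.get_image("scene"); cv2.imwrite("pics/s1.png",d["img"])
E
```

```text
[-2.17342202e-01  5.42588823e-01  1.65152199e+00 -4.44089210e-16
  9.47481846e-01  1.23345412e+00]
[ 1.55766604e-01  4.61677847e-01  1.71901568e+00 -4.44089210e-16
  9.60899130e-01  1.85756293e+00]
[-5.78719394e-01  5.49014331e-01  1.56208897e+00 -4.44089210e-16
  1.03048935e+00  8.57676933e-01]
above t2.55 tcp [596.85 -19.33  90.22] F [-0.87  0.33 -0.7 ] M [0.04 0.05 0.01] w1.000
down t3.63 tcp [597.23 -18.39  16.05] F [-0.45 -1.3   1.64] M [ 0.01 -0.02  0.07] w0.999
```

View pics/s1.png

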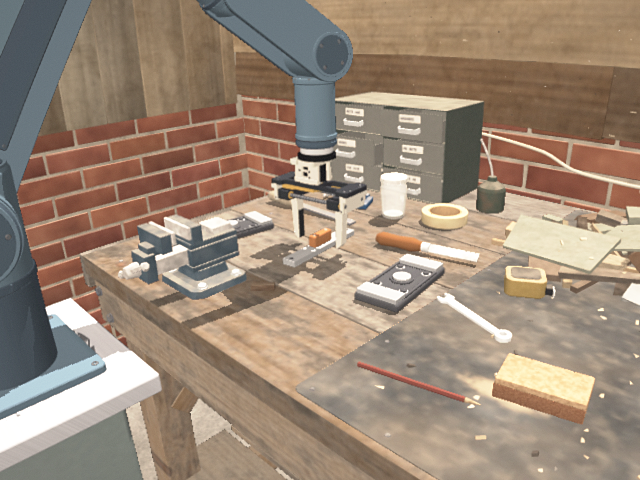

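The scene view shows the fingers straddling the grip at about (320,238), clear of everything else. I'll close, lift and lay it on the left cover.

Run:
```python
from h import *
robot.move_gripper(0.0); stat("closed")
p=robot.current_tcp_pos()
robot.move_linear([p[0],p[1],90],speed=100); stat("lift")
x,y=L["c"]
robot.move_ptp([x,y,90],ori(L["a"])); stat("over L")
robot.move_linear([x,y,48],speed=80); robot.sleep(0.3);stat("48")
d=robot.get_image("top"); cv2.imwrite("pics/t2.png",d["img"][160:400,100:420].repeat(2,0).repeat(2,1))
```

```text
closed t4.88 tcp [596.9  -18.82  15.6 ] F [-0.41 -2.56 -0.26] M [-0.43 -0.02 -0.01] w0.189
lift t5.78 tcp [596.1  -18.57  89.13] F [ 0.73  0.42 -7.44] M [ 0.05  0.06 -0.02] w0.191
over L t6.67 tcp [529.29 194.54  89.76] F [ 0.13 -0.62 -6.26] M [ 0.   -0.02  0.03] w0.185
48 t7.65 tcp [529.09 195.34  48.5 ] F [ 0.43 -0.72 -6.44] M [ 0.07  0.   -0.02] w0.198
```

View pics/t2.png

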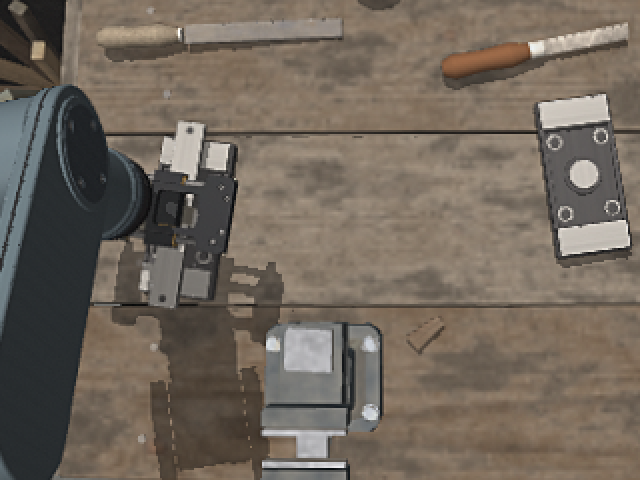

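The bar is held over the left cover at about (175,215) in this 2x crop and lined up with it. Now I'll lower it onto the cover by touch.

Run:
```python
from h import *
x,y=L["c"]
s=robot.move_linear([x,y,33],speed=8,f_stop=4); stat(str(s))
robot.sleep(0.3);stat()
robot.move_gripper(0.5); stat("open")
d=robot.get_image("scene"); cv2.imwrite("pics/s3.png",d["img"])
p=robot.current_tcp_pos()
robot.move_linear([p[0],p[1],90],speed=100); stat()
p=robot.current_tcp_pos()
```

```text
True t8.74 tcp [528.77 195.17  40.34] F [-0.25 -0.65  7.36] M [ 0.14 -0.01 -0.01] w0.194
 t9.04 tcp [528.77 195.17  40.33] F [ 0.43 -0.16  7.  ] M [ 0.07  0.05 -0.02] w0.191
open t9.72 tcp [526.63 194.83  38.21] F [-0.04 -0.16  0.09] M [0.07 0.02 0.01] w0.498
 t10.43 tcp [526.34 194.8   89.75] F [0.29 0.37 0.24] M [ 0.03  0.06 -0.01] w0.500
```

Contact came at TCP z 40.3, which suggests this boss is the proud one (low would be about 37.6). I'll check how the bar lies.

Run:
```python
from h import *
robot.move_gripper(0.0)
robot.move_ptp([430,60,180],ori(0)); stat()
d=robot.get_image("top"); im=d["img"]; cv2.imwrite("pics/t4.png",im[160:400,100:420].repeat(2,0).repeat(2,1))
d2=robot.get_image("scene"); cv2.imwrite("pics/s4.png",cv2.resize(d2["img"][180:280,160:300],None,fx=5,fy=5,interpolation=cv2.INTER_CUBIC))
np.save("top4.npy",im)
```

```text
t12.08 tcp [430.57  60.21 180.02] F [-0.07  0.39 -0.3 ] M [0.05 0.03 0.01] w0.003
```

View pics/t4.png

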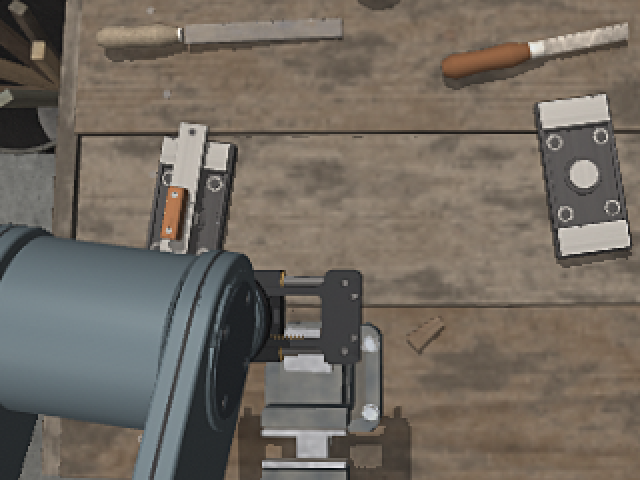

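View pics/s4.png

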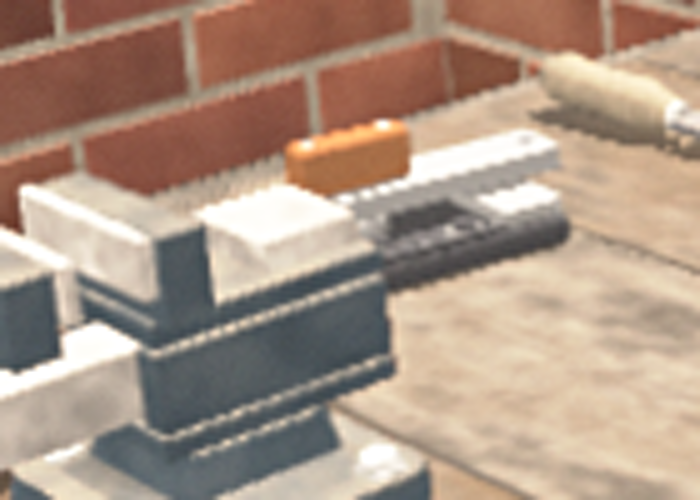

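The bar's far end stands visibly above the far pad (gap at about (530,180) in the crop), so this looks like the proud cover. I'll measure its pose from the grip and the far end.

Run:
```python
from h import *
d=robot.get_image("top"); im=d["img"]; hsv=cv2.cvtColor(im,cv2.COLOR_BGR2HSV)
wood=((hsv[...,0]<20)&(hsv[...,1]>130)&(hsv[...,2]>110)).astype(np.uint8)*255
for c in comps(wood,175,245,200,285,20):
    r=cv2.minAreaRect(c); b=pix2w(d,cv2.boxPoints(r),60.7)[:,:2]; print("grip",r,pix2w(d,[r[0]],60.7)[0],b.round(1).tolist())
l=((hsv[...,1]<45)&(hsv[...,2]>130)).astype(np.uint8)*255
for c in comps(l,180,218,206,230,20):
    pts=c[:,0,:]; print("fartip min row",pts[:,1].min(), pix2w(d,[[pts[pts[:,1]==pts[:,1].min(),0].mean(),pts[:,1].min()]],36.7))
tx=L["c"]+100*np.array([np.cos(L["a"]),np.sin(L["a"])]); print("expected far tip",tx)
# rows of bar centre
for row in range(224,236,2):
    xs=np.where(l[row,178:206])[0]+178; print(row,xs.min(),xs.max())
```

```text
grip ((185.64161682128906, 265.8294677734375), (7.6028594970703125, 25.469579696655273), 8.746162414550781) [529.43051223 195.7289971   60.7       ] [[504.1, 207.0], [557.4, 200.8], [554.9, 184.5], [501.7, 190.7]]
fartip min row 221 [[629.97202065 194.90757482  36.7       ]]
expected far tip [627.94317638 182.13743605]
224 189 202
226 190 202
228 182 202
230 182 201
232 181 205
234 181 205
```

The bar is centred to within about 1 mm. Now I'll press the near end.

```bash
cat >> h.py <<'E'
def press(C,s,base=24.7):
    p=C["c"]+s*np.array([np.cos(C["a"]),np.sin(C["a"])])
    robot.move_ptp([*p,110],ori(C["a"])); stat("over")
    robot.move_linear([*p,base+12+6],speed=60); robot.sleep(0.2); stat("near")
    st=robot.move_linear([*p,30],speed=4,f_stop=4); stat("touch %s"%st)
    return p,st
E
python3 - <<'E'
from h import *
p,st=press(L,-70)
for i in range(4):
    robot.sleep(0.25); stat()
d2=robot.get_image("scene"); cv2.imwrite("pics/s5.png",cv2.resize(d2["img"][160:280,150:310],None,fx=5,fy=5,interpolation=cv2.INTER_CUBIC))
E
```

```text
over t12.93 tcp [459.2  204.46 109.59] F [0.58 0.53 0.11] M [ 0.02  0.01 -0.03] w0.003
near t14.40 tcp [459.62 204.42  43.03] F [-0.21  0.49  0.18] M [ 0.07 -0.01  0.02] w0.008
touch True t16.27 tcp [458.97 204.38  35.03] F [-0.09 -0.38  4.81] M [0.01 0.07 0.01] w0.005
 t16.52 tcp [458.97 204.37  35.  ] F [-0.67 -0.03  4.7 ] M [-0.   -0.01 -0.01] w0.006
 t16.77 tcp [458.97 204.4   35.01] F [-0.51 -0.29  4.89] M [-0.02  0.    0.06] w0.006
 t17.02 tcp [458.96 204.39  35.01] F [-0.62 -0.41  4.82] M [ 0.03 -0.06 -0.01] w0.006
 t17.27 tcp [458.92 204.37  34.97] F [0.92 0.71 5.82] M [ 0.05 -0.02 -0.02] w0.003
```

View pics/s5.png

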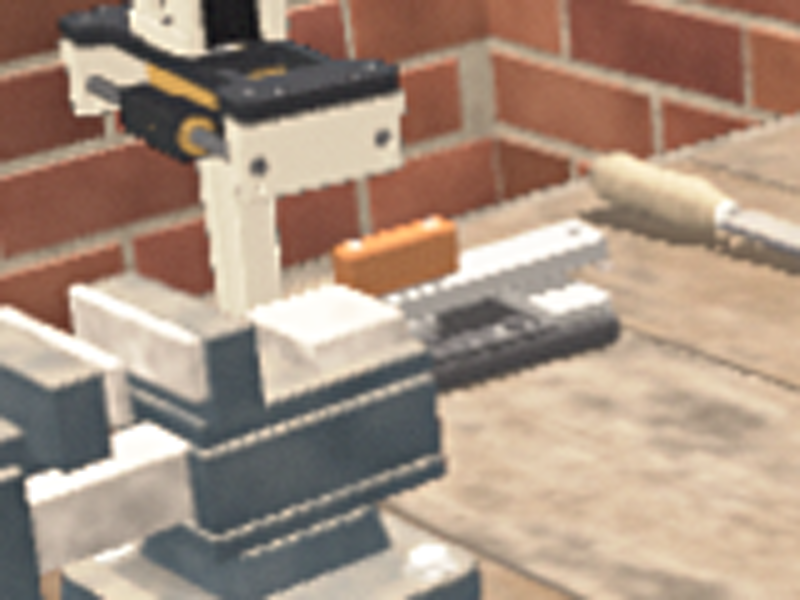

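The far tip has risen clear of its pad (about (600,250) against (600,295) in the crop). The force holds at about 5 N, more than the 1.9 N or so that tipping alone needs, so the near end is on its pad. I'll firm the press up slightly and hold it.

Run:
```python
from h import *
p=L["c"]-70*np.array([np.cos(L["a"]),np.sin(L["a"])])
st=robot.move_linear([*p,33.5],speed=3,f_stop=2.5); stat(st)
for i in range(4):
    robot.sleep(0.3); stat()
robot.move_linear([*p,60],speed=60); stat("up")
robot.sleep(0.2)
d2=robot.get_image("scene"); cv2.imwrite("pics/s6.png",cv2.resize(d2["img"][160:280,150:310],None,fx=5,fy=5,interpolation=cv2.INTER_CUBIC))
```

```text
True t17.58 tcp [458.98 204.38  35.03] F [-1.31  0.57  4.54] M [ 0.02  0.08 -0.05] w0.003
 t17.88 tcp [459.   204.37  35.02] F [-0.61 -0.61  4.96] M [-0.01  0.08 -0.02] w0.004
 t18.18 tcp [458.97 204.37  35.01] F [ 0.29 -0.53  5.95] M [ 0.06  0.09 -0.06] w0.006
 t18.48 tcp [458.99 204.4   35.01] F [-1.15  0.15  5.46] M [0.01 0.01 0.01] w0.003
 t18.78 tcp [459.01 204.38  35.02] F [ 0.24 -0.53  4.18] M [-0.02  0.06  0.02] w0.004
up t19.36 tcp [459.41 204.37  60.23] F [ 0.36 -1.1  -0.28] M [0.02 0.06 0.05] w0.004
```

View pics/s6.png

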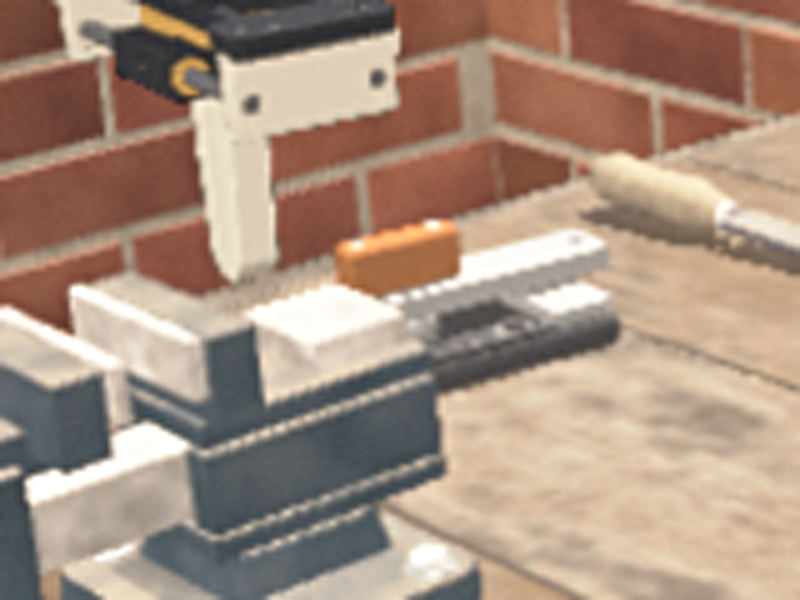

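On release the far tip fell back by about 8 crop pixels, so it rocks and this is the proud cover. Now the far end.

```bash
sed -i 's/f_stop=4)/f_stop=6)/' h.py
python3 - <<'E'
from h import *
robot.move_linear([*(L["c"]-70*np.array([np.cos(L["a"]),np.sin(L["a"])])),110],speed=100)
p,st=press(L,70)
for i in range(5):
    robot.sleep(0.25); stat()
d2=robot.get_image("scene"); cv2.imwrite("pics/s7.png",cv2.resize(d2["img"][160:280,150:310],None,fx=5,fy=5,interpolation=cv2.INTER_CUBIC))
E
```

```text
over t20.88 tcp [597.07 185.81 108.35] F [-0.83  0.08  0.79] M [ 0.   -0.01  0.02] w0.005
near t22.35 tcp [598.43 186.11  43.13] F [ 0.47  0.   -0.01] M [ 0.04 -0.   -0.02] w0.009
touch True t24.28 tcp [598.64 186.06  35.08] F [-0.32 -0.33  4.13] M [-0.01  0.09  0.03] w0.005
 t24.53 tcp [598.67 186.02  35.05] F [-1.29  0.12  5.08] M [ 0.    0.1  -0.06] w0.005
 t24.78 tcp [598.64 186.03  35.05] F [1.11 0.47 4.97] M [0.03 0.14 0.03] w0.002
 t25.03 tcp [598.65 186.05  35.06] F [0.32 0.4  5.34] M [ 0.08  0.12 -0.  ] w0.003
 t25.28 tcp [598.65 186.    35.04] F [ 0.01 -0.86  4.51] M [-0.04  0.14  0.  ] w0.002
 t25.53 tcp [598.65 186.02  35.04] F [-0.53 -0.51  6.  ] M [0.01 0.12 0.03] w0.002
```

View pics/s7.png

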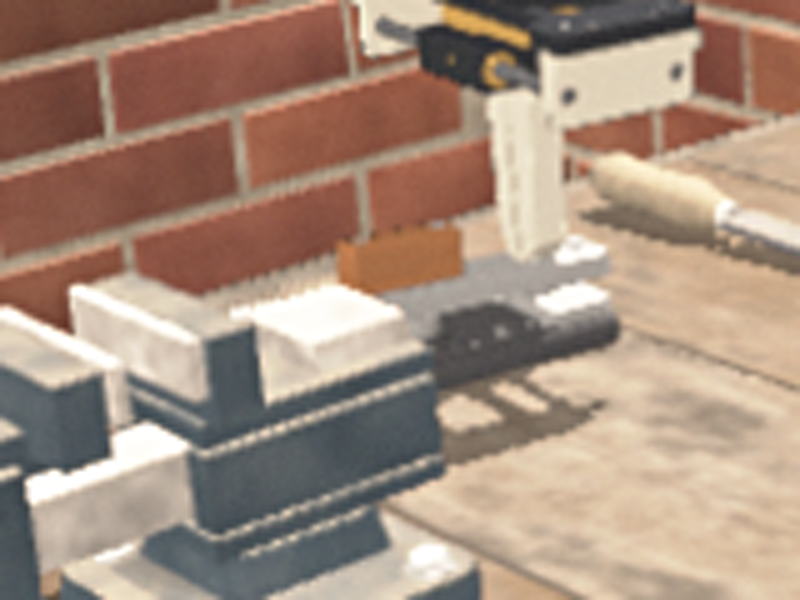

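The far end is down (tip at about (600,240)), held for more than a second at about 5 N. I'll release, back away and check.

Run:
```python
from h import *
p=L["c"]+70*np.array([np.cos(L["a"]),np.sin(L["a"])])
robot.move_linear([*p,130],speed=80); robot.move_ptp([560,-40,220],ori(0)); robot.sleep(0.3); stat("away")
d=robot.get_image("top"); im=d["img"]; hsv=cv2.cvtColor(im,cv2.COLOR_BGR2HSV)
wood=((hsv[...,0]<20)&(hsv[...,1]>130)&(hsv[...,2]>110)).astype(np.uint8)*255
for c in comps(wood,175,245,200,285,20):
    r=cv2.minAreaRect(c); print("grip",pix2w(d,[r[0]],60.7)[0],cv2.fitLine(c,cv2.DIST_L2,0,.01,.01).ravel())
cv2.imwrite("pics/t8.png",im)
d2=robot.get_image("scene"); cv2.imwrite("pics/s8.png",cv2.resize(d2["img"][160:280,150:310],None,fx=5,fy=5,interpolation=cv2.INTER_CUBIC))
```

```text
away t28.20 tcp [560.06 -38.98 219.49] F [-0.2  -0.32 -0.45] M [-0.01 -0.03 -0.01] w0.008
grip [520.52082544 190.34477746  60.7       ] [ 2.6985234e-01 -9.6290171e-01  1.8738461e+02  2.7056412e+02]
```

View pics/t8.png

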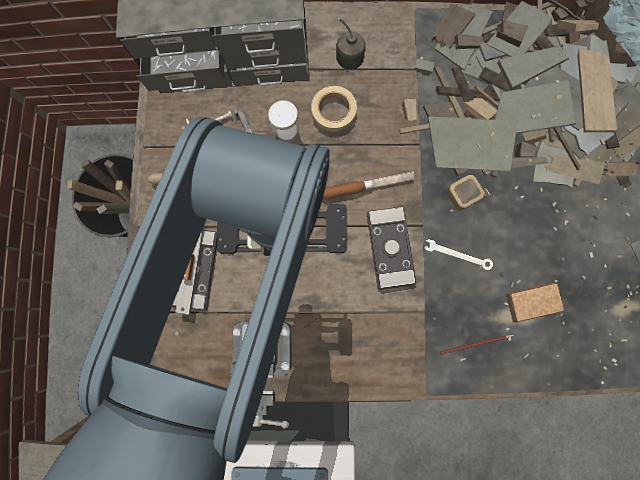

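View pics/s8.png

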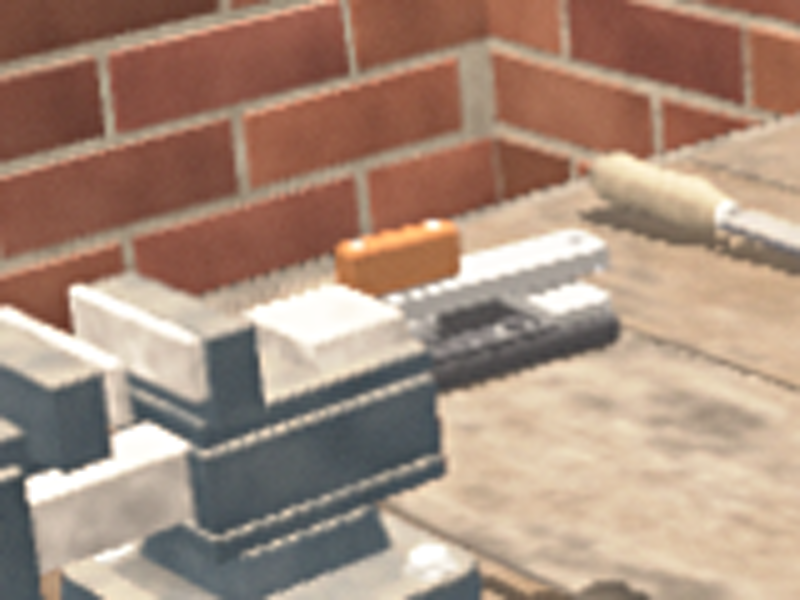

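The arm hides part of the grip in the top view, so that measurement is no good. The side view shows the bar level again, with its far end above the pad. I'll swing the arm away and re-measure.

Run:
```python
from h import *
robot.move_j([-1.461,0.259,1.535,0,1.348,-0.203]); robot.sleep(0.3); stat("away")
d=robot.get_image("top"); im=d["img"]; hsv=cv2.cvtColor(im,cv2.COLOR_BGR2HSV)
wood=((hsv[...,0]<20)&(hsv[...,1]>130)&(hsv[...,2]>110)).astype(np.uint8)*255
for c in comps(wood,175,245,200,285,20):
    r=cv2.minAreaRect(c); print("grip",r,pix2w(d,[r[0]],60.7)[0])
cv2.imwrite("pics/t9.png",im[160:400,100:420].repeat(2,0).repeat(2,1))
o=cv2.imread("pics/top0.png"); df=cv2.absdiff(o,im).max(2)
for n,b in [("chisel",(318,170,418,202)),("spanner",(422,235,498,272)),("chip",(300,315,326,338))]:
    print(n,"changed px",int((df[b[1]:b[3],b[0]:b[2]]>30).sum()))
```

```text
away t30.82 tcp [ 169.61 -523.18  218.44] F [-0.71  0.31 -0.55] M [-0.   -0.05 -0.  ] w0.008
grip ((185.5270233154297, 265.83782958984375), (7.562353134155273, 25.481842041015625), 9.462322235107422) [529.41282243 195.97540055  60.7       ]
chisel changed px 130
spanner changed px 0
chip changed px 0
```

View pics/t9.png

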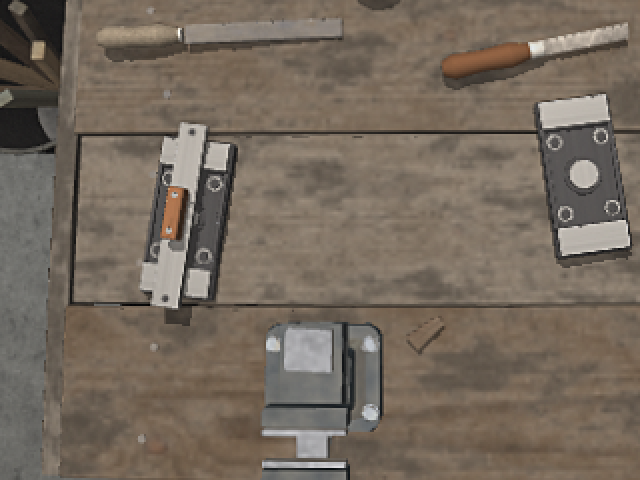

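Run:
```python
from h import *
d=robot.get_image("top"); im=d["img"]; o=cv2.imread("pics/top0.png")
a,b=o[165:207,315:420],im[165:207,315:420]
print(cv2.phaseCorrelate(np.float32(cv2.cvtColor(a,6)),np.float32(cv2.cvtColor(b,6))))
for i in (o,im):
    h=cv2.cvtColor(i,cv2.COLOR_BGR2HSV); m=((h[...,0]<15)&(h[...,1]>130)&(h[...,2]>60)).astype(np.uint8)*255
    c=max(comps(m,315,165,420,207,20),key=cv2.contourArea); print(cv2.minAreaRect(c), pix2w(d,[cv2.minAreaRect(c)[0]],10))
```

```text
((-0.02104655955216117, 0.14482867645092057), 1.0402392128367484)
((342.8929748535156, 190.44363403320312), (11.179764747619629, 43.88813400268555), 79.11447143554688) [[ 703.18874599 -138.03860344   10.        ]]
((342.71630859375, 189.53826904296875), (10.972739219665527, 43.93174362182617), 78.2317123413086) [[ 705.29174211 -137.65954501   10.        ]]
```

Run:
```python
from bench import robot
robot.hand_in(); print(robot.current_t())
```

```text
the job is handed in; nothing more can be done
the job is handed in; nothing more can be done
```

The left-hand cover is the proud one. I laid the straightedge on it by its grip, let go, and it rocked when I pressed the near end and then the far end. I handed the job in at about 31 s; it returned no verdict.

- **Presses:** each end was held for over a second at about 5 N, the low edge of the 5 to 15 N you asked for. My attempt to firm up the near press stopped at once on force noise, so it stayed at about 5 N. Both pressed ends stopped at about 35 mm TCP height, against about 36.7 mm for a level bar. I saw the bar fall back after both releases.
- **Which cover:** the bar touched down 2 to 3 mm higher than it would on a low boss, and it rocked both ways. I therefore did not try the right-hand cover.
- **Final position:** the last top view puts the grip about 1 mm from the cover's middle, lengthwise within about 0.02 rad. The bar looks level, and the arm is back at its start pose, touching nothing.
- **Bystanders:** the spanner and wood chip show no change. The chisel's handle appears about 2 mm from where it started, although I never went near it; the limit is 30 mm.
- **Check that failed:** one top-view position reading (520, 190) was spoiled by the arm hiding the grip. I repeated it with the arm clear and got (529.4, 196.0).

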